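# Clamp the glued half sole

## Robot

A 6-joint arm with a two-finger parallel gripper is mounted at the origin on the work surface. World frame = base frame: x ahead of the robot, y to its left, z up, the work surface at z = 0. Lengths are in m, angles in rad, forces in N, time in s.
With the tool pointing down it reaches from about 0.275 to 0.725 m from the base axis. Payload 15.9 kg.
Tool frame: the origin (TCP) lies midway between the tips of the shut fingers; the grasp point (between the pads) lies 19 mm behind it (hold_point_z is the distance from the TCP to the grasp point, in m); z points along the fingers, y is the line along which they close (so a half turn about z gives the same grasp; the last joint's range is limited). The gripper opens to 85 mm and grips with 20 to 120 N. Pads are 22 mm wide; open, the fingers measure 114 mm over their backs; the gripper's body (76 mm by 85 mm) begins 54 mm behind the grasp point. The pads swing forward as they close: fully open they stand 13 mm farther back than shut.
Start: joints at [1.131, 0.213, -0.034, 1.323, 0, 1.571], TCP at [0.213, 0.452, 0.231] pointing down, gripper open.
Joint ranges: [-2.98, 2.98], [-0.74, 1.72], [-1.14, 1.35], [-2.1, 2.04], [-1.57, 1.44], [-3.14, 3.14]. Speed limits (rad/s): [1.89, 1.89, 2.39, 2.57, 3.14, 3.14].

## Interface

Orientations are given as [roll, pitch, yaw] about the fixed x, y, z axes, in that order (R = Rz(yaw) Ry(pitch) Rx(roll)).
In Python, from plant import get_obs, read_camera, camera_info, hand_in, hold_point_z gives the robot as it stands.
- The arm moves only by the tool arm_command, never from a script. Its argument "rows" is a list of rows, each a list of 7 numbers: the shift along the tool's x, y, z each as a share of 0.15 m, from -1 to 1, then the turn, a rotation vector about the tool's x, y, z each as a share of 180 degrees, from -1 to 1, then the opening, from 0 (shut) to 1 (fully open). A call has 1 to 20 rows; each row is the pose to reach, as a shift and turn from the pose commanded when the call began, along the tool's axes at that moment, turning the shorter way round; what a row does not reach only later rows make up. A row lasts 1/10 s, in which the tool goes at most 50 mm and 8.59 degrees, less where a joint would pass 70% of its speed; a pose out of reach is approached as far as the arm can. A call with a number of a shift or a turn outside -1 to 1 is refused whole. A call with a gripper value outside its range is refused whole. The fingers move at their own pace and stop on an object; the grip force is fixed at half the most. Time passes only in rows, so rows that repeat a pose let the fingers close. It gives the time, the measured TCP pose, the force, the opening and the grip force at its end, in the units of the state.
- get_obs(): the state, without advancing time (a new reading comes with each control period).
- read_camera(name): name is "side" or "top"; returns the picture (400x640x3 uint8, red, green, blue); there is no depth.
- camera_info(name): a dict with "K" (3x3 intrinsics, pixels), "k1" (the pictures are not rectified: a ray, as slopes to the right and down, at radius r is drawn at 1 + k1 r^2 times it, then the intrinsics apply), "R" (3x3) and "t" (3): a world point X has camera coordinates R X + t. Camera axes: x right, y down, z forward; pixel columns grow to the right and rows downward; lengths in m; the calibration is good to about 2 mm. A picture is of the moment at which its call begins. camera_info takes no time and is no camera call.
- hand_in(): hands the job in; it is judged then, once.
The state is a dict: "clock": time; "joint_pos": joint angles; "joint_velocities": joint speeds; "tau": joint torques, N m; "eef_pos": TCP position; "orientation": TCP orientation; "ft_force": force on the tool from outside, world axes, zero at the start; "wrist_torque": the same for the moment, N m; "gripper_width": opening from 0.0 (shut) to 1.0 (fully open); "grip_force": force on a finger pad.
Only numpy, scipy, OpenCV 4.12 (cv2) and the standard library are available. Lean on these libraries where they do the work, as an engineer would, in place of code of your own. Each camera call takes 0.05 s, during which the arm holds its last target. There are 200 camera calls.

## Task

The freshly glued half sole lies on the anvil of the shoe clamp. With the outside of a finger, swing the clamp's steel strap over the sole until it is home against its stop, and only then push the cam lever fully down so that the strap's foot presses on the sole. Do not shift the sole, and leave everything else on the bench where it is.

Things in the scene. Friction and masses are not known exactly. Their poses are not given: they have to be found in the camera images.
- clamp: grey gluing clamp screwed to the bench (it does not move): base plate 180 x 205 mm, 18 mm thick, origin on the bench surface. On it a wooden anvil whose top is 30 mm above the bench (centre at own y = -25 mm), a steel pivot column at own (0, +85) mm and a 10 mm stop pin, top 70 mm above the bench, at own (-19, +36) mm. Swung home, the strap points along own -y over the sole and rests against the stop pin; swung off, it sticks out on the own +x side
- swing (a joint): swing of the steel strap about the upright pivot column: 0 = home, over the sole and against its stop; grows (anticlockwise from above) as it is swung off, up to 1.8; starts between 0.8 and 1.35 rad. Stiff (0.3 N m) and stays where it is left; the end stop at 0 is rigid
- pivot (a point): point on the pivot column's axis, 88 mm above the bench, and also the lever's hinge line (which runs level, across the strap); it turns with the strap: its own -y axis points along the strap to its nose, z is up
- strap: steel strap, a level bar 26 mm wide and 10 mm thick, from 58 to 68 mm above the bench, reaching 134 mm from the pivot axis; round foot with a rubber pad under it, 105 mm from the pivot axis. Origin on the pivot axis at bench height; own -y points along the strap to its nose. It sinks 4 mm as the lever is pushed down
- strap_nose (a point): middle of the strap's free end, 134 mm from the pivot axis, 63 mm above the bench while the lever is up
- strap_foot (a point): underside of the rubber foot (32 mm across); 3 mm above the sole's upper face when the strap is home and the lever is up
- lever (a joint): cam lever on top of the pivot column: 0 = upright, grows as it tips over towards the strap's nose, 1.5 = fully down, lying nearly level over the strap (rigid stop). Starts between 0 and 0.25. Needs 0.25 to 0.4 N m and stays where it is left. Pushing it down draws the strap down onto the sole
- lever_tip (a point): tip of the lever's black handle, 95 mm from the hinge line; handle 22 mm wide (across the strap), 14 mm thick, its grip from 40 to 95 mm from the hinge line
- sole_center (a point): centre of the loose black rubber half sole lying flat on the anvil, 142 x 62 mm, 10 mm thick (upper face 40 mm above the bench); own x runs along its length
- tin: closed flat polish tin, 66 mm across, 22 mm high, origin under its centre; a bystander
- spool_a: thread spool standing on end, 38 mm across, 54 mm high, origin under its centre; a bystander
- spool_b: second such thread spool, 38 mm across, 54 mm high, origin under its centre; a bystander
- glue: white glue bottle, 44 mm across, 100 mm high, origin under its centre; a bystander
- jar: glass jar with a lid, 64 mm across, 80 mm high, origin under its centre; a bystander
- hammer: hammer lying flat, 260 mm long, origin at its middle, own x runs from handle to head; a bystander
- brush: flat glue brush, lying flat, 180 mm long, origin at its middle; a bystander
- sole: the same half sole; origin at the centre of its underside
Mind the look-alikes: they are no part of the job. Of the things that look like the sole, the middle-sized one is meant.

How it is judged:
By the outcome, as a careful person would: the job done as asked, in the order asked, and still so for the second after the job is handed in, with the robot touching nothing.
It also fails if it takes over 54 s, if anything falls off the work surface, if the arm or the gripper's body presses on something with over 40 N, if the wrist force passes 120 N, or if a joint passes its speed limit or range.

## Working session

There is one attempt and no reset: what is moved stays moved. The work goes in short steps, Python scripts to look and compute and a tool call to move; the robot and the scene stay as the last step left them, time stands still between calls to the robot, and variables do not carry over. Pictures are saved under pics/ and viewed, at most 10 in all, crops included, and the job is handed in when it is done.

Besides the shell and the picture viewer there is one more tool, called after "Call:" by a JSON object that holds its "op" and its "data", one argument or row to a line. arm_command: Moves the arm, as the interface text tells. Shift numbers are shares of 0.15 m and turn numbers shares of 180 degrees, none past 1 either way. Its arguments: {"type":"object","properties":{"rows":{"type":"array","items":{"type":"array","items":{"type":"number","minimum":-1,"maximum":1}}}},"required":["rows"]}

```bash
mkdir -p pics; ls; python3 - <<'E'
from plant import *
import cv2,numpy as np
for n in ("top","side"):
    im=read_camera(n); cv2.imwrite(f"pics/{n}0.png",im[:,:,::-1])
    c=camera_info(n); print(n,c, "pos",-np.array(c["R"]).T@np.array(c["t"]))
o=get_obs(); print(o, hold_point_z)
E
```

```text
pics
top {'K': array([[392.35835877,   0.        , 318.81149483],
       [  0.        , 392.35835877, 205.97107465],
       [  0.        ,   0.        ,   1.        ]]), 'k1': -0.022602533253528054, 'R': array([[-5.52975193e-03, -9.99984685e-01,  2.28191130e-04],
       [-9.92320528e-01,  5.45917181e-03, -1.23572520e-01],
       [ 1.23569382e-01, -9.09764125e-04, -9.92335518e-01]]), 't': array([-0.02196563,  0.57009264,  1.13015483])} pos [ 0.42594063 -0.02404936  1.19194558]
side {'K': array([[398.68486599,   0.        , 318.99724321],
       [  0.        , 398.68486599, 196.12507964],
       [  0.        ,   0.        ,   1.        ]]), 'k1': 0.01370457779254484, 'R': array([[ 9.39580400e-01, -3.42327591e-01, -7.01532416e-04],
       [-2.08046438e-01, -5.69391509e-01, -7.95304966e-01],
       [ 2.71855386e-01,  7.47398909e-01, -6.06209138e-01]]), 't': array([-0.53667605,  0.20768918,  1.13807882])} pos [ 0.23806644 -0.91606143  0.85471352]
{'clock': 0.1, 'joint_pos': array([ 1.13101164e+00,  2.13320392e-01, -3.50056645e-02,  1.32355719e+00,
        7.75251384e-06,  1.57079241e+00]), 'joint_velocities': array([ 1.40637222e-03,  7.27483185e-04,  1.85698588e-03, -8.41092529e-05,
       -1.20569691e-03, -7.85652801e-04]), 'tau': array([ 1.58488856e-04, -6.87252903e+01,  4.87805736e+01,  1.23140321e-02,
       -6.47208776e-05, -5.51129983e-05]), 'eef_pos': array([0.21272491, 0.45211411, 0.23085526]), 'orientation': array([-3.14050574e+00, -7.75676434e-06,  2.70181187e+00]), 'ft_force': array([ 0.24606224, -0.65773875,  0.42538214]), 'wrist_torque': array([ 9.52155629e-03, -5.01046384e-05,  2.03330263e-02]), 'grip_force': 0.0, 'gripper_width': 1.0010162881565543} 0.0187
```

View pics/top0.png

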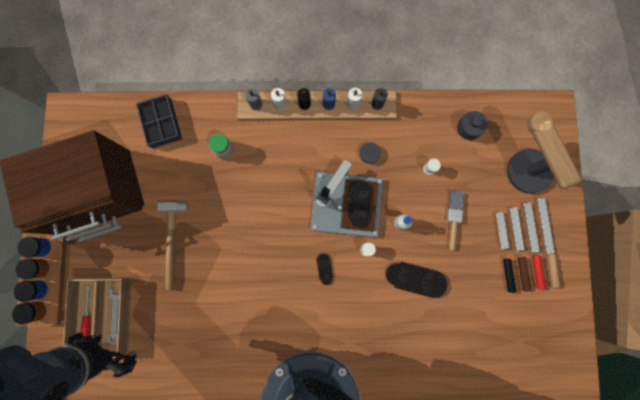

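View pics/side0.png

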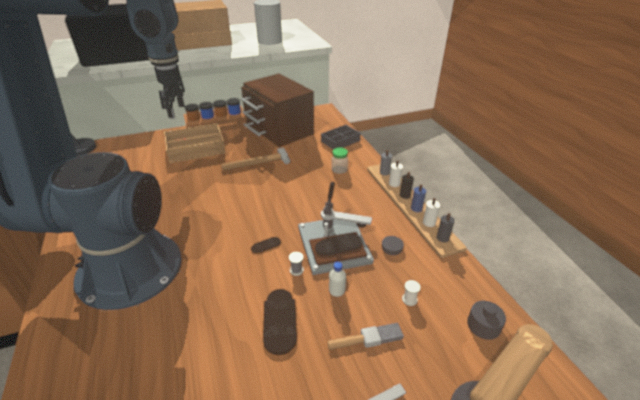

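The black look-alikes in the top view are the piece on the anvil at (360,203), a small one at (324,269) and a large one at (417,280). The middle-sized one on the anvil is the sole. The clamp plate is at about (347,205), with the strap sticking out towards the top right to (345,167) and the lever near (325,190). One close crop to check this.

```bash
python3 - <<'E'
import cv2,numpy as np
a=cv2.imread("pics/top0.png")[150:260,290:420]; b=cv2.imread("pics/side0.png")[170:290,280:420]
a=cv2.resize(a,None,fx=5,fy=5,interpolation=cv2.INTER_CUBIC)[:, :]
b=cv2.resize(b,None,fx=5,fy=5,interpolation=cv2.INTER_CUBIC)
cv2.imwrite("pics/ca.png",a);cv2.imwrite("pics/cb.png",b)
E
```

```text
(no output)
```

View pics/ca.png

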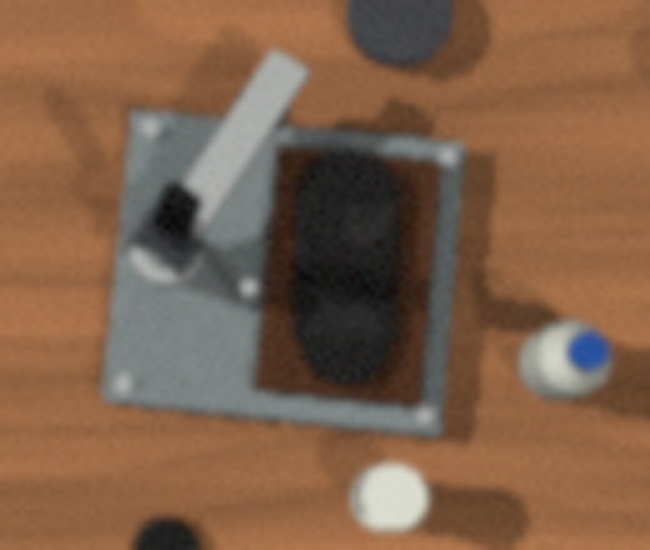

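View pics/cb.png

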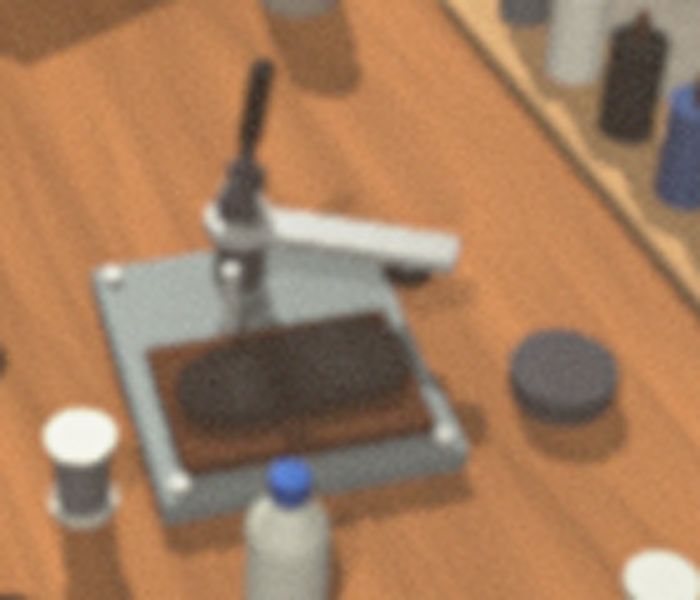

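```bash
cat > h.py <<'E'
from plant import *
import cv2,numpy as np
def bp(n,uv,z):
    c=camera_info(n);R=np.array(c["R"]);t=np.array(c["t"])
    p=cv2.undistortPoints(np.array(uv,float).reshape(-1,1,2),np.array(c["K"]),np.array([c["k1"],0,0,0.]))[:,0]
    d=np.c_[p,np.ones(len(p))]@R; o=-R.T@t
    return o+d*((np.asarray(z)-o[2])/d[:,2])[:,None]
def pr(n,X):
    c=camera_info(n);r,_=cv2.Rodrigues(np.array(c["R"]))
    return cv2.projectPoints(np.array(X,float).reshape(-1,3),r,np.array(c["t"]),np.array(c["K"]),np.array([c["k1"],0,0,0.]))[0][:,0]
E
python3 - <<'E'
from h import *
T=lambda l:np.array(l)/5+[290,150]; S=lambda l:np.array(l)/5+[280,170]
own=np.array([[90,102.5],[90,-102.5],[-90,-102.5],[-90,102.5]])/1e3
def fit(W):
    a=(W-W.mean(0))@[1,1j]; b=own[:len(W)]@[1,1j]; b=b-b.mean()
    s=(a@b.conj())/(abs(b)**2).sum(); return W.mean(0)-0*own.mean(0),np.angle(s),abs(s)
W=bp("top",T([[130,110],[465,145],[440,435],[105,400]]),.018*np.ones(4)); print(W.round(4)); 
c,yaw,s=fit(W[:,:2]); print("top fit",c,yaw,s)
# side visible top corners: left-back(93,270)=BL?, front-left, right
W2=bp("side",S([[93,270],[160,512],[465,450]]),.018*np.ones(3)); print("side",W2.round(4))
R=np.array([[np.cos(yaw),-np.sin(yaw)],[np.sin(yaw),np.cos(yaw)]])
pw=lambda p:c+R@np.array(p)
print("pivot",pw([0,.085]),"pin",pw([-.019,.036]),"pin meas",bp("top",T([[248,287]]),[.07]),bp("side",S([[231,268]]),[.07]))
nose=bp("top",T([[290,60]]),[.068])[0]; n2=bp("side",S([[457,243]]),[.066])[0]
print("nose",nose,n2)
for n in (nose,n2):
    v=n[:2]-pw([0,.085]); print(np.linalg.norm(v), "swing",np.angle((v@[1,1j])/(-1j*np.exp(1j*yaw))))
print("sole",bp("top",T([[347,267]]),[.04]),"tin",bp("top",T([[400,15]]),[.022]),"glue",bp("top",T([[588,350]]),[.1]),"spool",bp("top",T([[390,497]]),[.054]))
print("lever tip side/ top any", bp("side",S([[262,65]]),[.18]), bp("top",T([[178,200]]),[.18]))
E
```

```text
[[ 0.6765 -0.0171  0.018 ]
 [ 0.6538 -0.2209  0.018 ]
 [ 0.4777 -0.2014  0.018 ]
 [ 0.4998 -0.0013  0.018 ]]
top fit [ 0.57695515 -0.11021621] -0.10580704761624375 0.9883995901170926
side [[ 0.5026  0.0007  0.018 ]
 [ 0.476  -0.2049  0.018 ]
 [ 0.6552 -0.2205  0.018 ]]
pivot [ 0.58593197 -0.02569156] pin [ 0.56186335 -0.07241095] pin meas [[ 0.56117239 -0.08493519  0.07      ]] [[ 0.56392085 -0.08273204  0.07      ]]
nose [ 0.69520511 -0.11128451  0.068     ] [ 0.70271866 -0.10408466  0.066     ]
0.13880479143535515 swing 1.0121325782613366
0.1406577681976621 swing 1.0854341896046265
sole [[ 0.57639771 -0.14536256  0.04      ]] tin [[ 0.73404311 -0.18259877  0.022     ]] glue [[ 0.52102748 -0.27304078  0.1       ]] spool [[ 0.44061102 -0.16629221  0.054     ]]
lever tip side/ top any [[ 0.5989941  -0.03827236  0.18      ]] [[ 0.59389921 -0.04294379  0.18      ]]
```

The crop confirms the choice. The middle-sized sole sits on the anvil, clear of the foot, and the strap is swung off by about 1.1 rad. The pin position puts the clamp origin at about (0.576,-0.121), yaw -0.106, with the pivot at (0.585,-0.037). The sole then lies at own y of about -24 mm and the strap measures 134 mm, both as given. I'll set out with the gripper shut.

Call:
{"op": "arm_command", "data": {
  "rows": [
    [-0.875, -0.328, 0, 0, 0, 0, 0],
    [-0.875, -0.328, 0, 0, 0, 0, 0],
    [-0.875, -0.328, 0, 0, 0, 0, 0],
    [-0.875, -0.328, 0, 0, 0, 0, 0]
  ]
}}

```text
clock: 0.5
eef_pos: [0.313, 0.349, 0.2312]
orientation: [-3.141, 0.001, 2.698]
ft_force: [-1.1, 0.5, -0.1]
gripper_width: 0.332
grip_force: 0.0
```

Call:
{"op": "arm_command", "data": {
  "rows": [
    [-0.875, -0.328, 0, 0, 0, 0, 0],
    [-0.875, -0.328, 0, 0, 0, 0, 0],
    [-0.875, -0.328, 0, 0, 0, 0, 0],
    [-0.875, -0.328, 0, 0, 0, 0, 0]
  ]
}}

```text
clock: 0.9
eef_pos: [0.4107, 0.249, 0.2309]
orientation: [-3.141, 0.0, 2.698]
ft_force: [-0.7, -0.1, 0.5]
gripper_width: 0.001
grip_force: 0.0
```

Call:
{"op": "arm_command", "data": {
  "rows": [
    [-0.875, -0.328, 0, 0, 0, 0, 0],
    [-0.875, -0.328, 0, 0, 0, 0, 0],
    [-0.875, -0.328, 0, 0, 0, 0, 0],
    [-0.875, -0.328, 0, 0, 0, 0, 0]
  ]
}}

```text
clock: 1.3
eef_pos: [0.5083, 0.149, 0.2305]
orientation: [-3.141, -0.0, 2.698]
ft_force: [-1.8, 0.3, 0.1]
gripper_width: 0.0
grip_force: 0.0
```

Call:
{"op": "arm_command", "data": {
  "rows": [
    [-0.875, -0.328, 0, 0, 0, 0, 0],
    [-0.875, -0.328, 0, 0, 0, 0, 0],
    [-0.875, -0.328, 0, 0, 0, 0, 0],
    [-0.875, -0.328, 0, 0, 0, 0, 0]
  ]
}}

```text
clock: 1.7
eef_pos: [0.6059, 0.0489, 0.2299]
orientation: [-3.141, -0.001, 2.699]
ft_force: [0.3, 1.0, -0.7]
gripper_width: -0.002
grip_force: 0.0
```

```bash
cat >> h.py <<'E'
from scipy.spatial.transform import Rotation as Ro
O=np.array([.5758,-.1212]);YAW=-.106;PIV=np.array([.5848,-.0367])
def rows(P):
    "P: list of (x,y,z,yaw) -> tool-axis shares from the present pose"
    o=get_obs();R0=Ro.from_euler("xyz",o["orientation"])
    print("t",o["clock"],"tcp",o["eef_pos"].round(4),"rpy",o["orientation"].round(3),"F",o["ft_force"].round(1),"w",round(o["gripper_width"],2))
    for x,y,z,w in P:
        s=R0.inv().apply(np.array([x,y,z])-o["eef_pos"])/.15
        r=(R0.inv()*Ro.from_euler("xyz",[np.pi,0,w])).as_rotvec()/np.pi
        print(s.round(3),r.round(3))
def strap(sw,r,off,z):
    "tool pose beside the strap at swing sw, radius r, offset off on the +swing side"
    a=YAW-np.pi/2+sw; d=np.array([np.cos(a),np.sin(a)]); n=np.array([-d[1],d[0]])
    p=PIV+r*d+off*n; return (*p,z,a+np.pi)
E
python3 -c "
from h import *
rows([strap(1.12,.105,.05,.22),strap(1.12,.105,.05,.054)])"
```

```text
t 1.7 tcp [0.6059 0.0489 0.2299] rpy [-3.141e+00 -1.000e-03  2.699e+00] F [ 0.3  1.  -0.7] w -0.0
[-0.851 -0.324  0.066] [-0.    -0.     0.036]
[-0.851 -0.323  1.173] [-0.    -0.     0.036]
```

Call:
{"op": "arm_command", "data": {
  "rows": [
    [-0.851, -0.324, 0, 0, 0, 0.036, 0],
    [-0.851, -0.324, 0, 0, 0, 0.036, 0],
    [-0.851, -0.324, 0, 0, 0, 0.036, 0],
    [-0.851, -0.324, 0.4, 0, 0, 0.036, 0],
    [-0.851, -0.324, 0.8, 0, 0, 0.036, 0],
    [-0.851, -0.324, 0.8, 0, 0, 0.036, 0]
  ]
}}

```text
clock: 2.3
eef_pos: [0.6964, -0.0455, 0.1058]
orientation: [-3.139, -0.006, 2.589]
ft_force: [-0.5, -0.5, -0.1]
gripper_width: 0.003
grip_force: 0.0
```

```bash
python3 -c "
from h import *
a=read_camera('top')[140:240,290:420,::-1];b=read_camera('side')[160:260,290:420,::-1]
cv2.imwrite('pics/a1.png',np.vstack([cv2.resize(q,None,fx=3,fy=3,interpolation=2) for q in (a,b)]))
rows([strap(1.12,.105,.05,.054)])"
```

```text
t 2.4 tcp [ 0.6965 -0.0455  0.1076] rpy [-3.139 -0.006  2.59 ] F [-0.4  0.2  0.2] w 0.0
[-0.039 -0.01   0.357] [-0.001 -0.002  0.002]
```

View pics/a1.png

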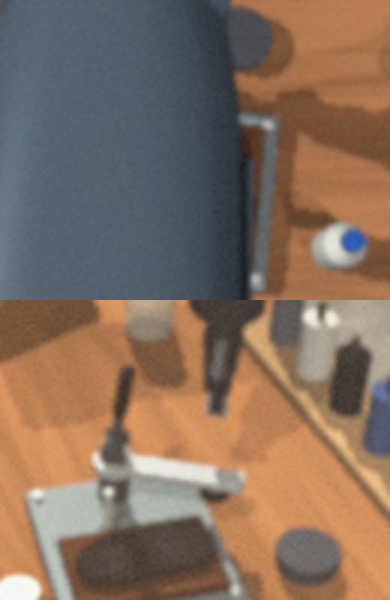

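The side view shows the shut fingertips at about (217,412) in the crop, behind the strap and near its outer part. The top view is hidden by the arm. Lowering to z 0.054.

Call:
{"op": "arm_command", "data": {
  "rows": [
    [-0.02, 0, 0.18, 0, 0, 0, 0],
    [-0.03, -0.01, 0.355, 0, 0, 0, 0],
    [-0.03, -0.01, 0.355, 0, 0, 0, 0]
  ]
}}

```text
clock: 2.7
eef_pos: [0.7008, -0.0499, 0.0566]
orientation: [-3.14, -0.003, 2.589]
ft_force: [-0.6, 0.6, -0.9]
gripper_width: -0.0
grip_force: 0.0
```

```bash
python3 -c "
from h import *
rows([strap(s,.105,.028,.054) for s in (1.12,1.05,.98,.91,.84,.77,.7,.63,.56,.5)])"
```

```text
t 2.7 tcp [ 0.7008 -0.0499  0.0566] rpy [-3.140e+00 -3.000e-03  2.589e+00] F [-0.6  0.6 -0.9] w -0.0
[ 0.003 -0.147  0.018] [-0.    -0.001  0.001]
[-0.008 -0.197  0.018] [-0.    -0.001  0.024]
[-0.015 -0.247  0.018] [-0.    -0.001  0.046]
[-0.019 -0.297  0.018] [-0.001 -0.001  0.068]
[-0.02  -0.348  0.018] [-0.001 -0.001  0.091]
[-0.017 -0.398  0.018] [-0.001 -0.001  0.113]
[-0.01  -0.449  0.018] [-0.001 -0.001  0.135]
[-0.    -0.498  0.018] [-0.001 -0.001  0.157]
[ 0.013 -0.547  0.018] [-0.001 -0.001  0.18 ]
[ 0.027 -0.588  0.018] [-0.001 -0.001  0.199]
```

Call:
{"op": "arm_command", "data": {
  "rows": [
    [0, -0.07, 0, 0, 0, 0, 0],
    [0, -0.147, 0, 0, 0, 0, 0],
    [-0.008, -0.197, 0, 0, 0, 0.024, 0],
    [-0.015, -0.247, 0, 0, 0, 0.046, 0],
    [-0.019, -0.297, 0, 0, 0, 0.068, 0],
    [-0.02, -0.348, 0, 0, 0, 0.091, 0],
    [-0.017, -0.398, 0, 0, 0, 0.113, 0],
    [-0.01, -0.449, 0, 0, 0, 0.135, 0],
    [0, -0.498, 0, 0, 0, 0.157, 0],
    [0.013, -0.547, 0, 0, 0, 0.18, 0],
    [0.027, -0.588, 0, 0, 0, 0.199, 0]
  ]
}}

```text
clock: 3.8
eef_pos: [0.6527, -0.125, 0.0603]
orientation: [3.139, 0.001, 1.96]
ft_force: [2.6, 1.4, 0.4]
gripper_width: 0.003
grip_force: 1.3
```

```bash
python3 -c "
from h import *
rows([strap(s,.105,.028,.054) for s in (.45,.4,.35,.3,.25,.2,.15,.12,.1)])"
```

```text
t 3.8 tcp [ 0.6527 -0.125   0.0603] rpy [3.139e+00 1.000e-03 1.960e+00] F [2.6 1.4 0.4] w 0.0
[ 0.009 -0.041  0.042] [0.001 0.    0.014]
[ 0.002 -0.076  0.042] [0.001 0.    0.03 ]
[-0.003 -0.112  0.042] [0.001 0.    0.046]
[-0.007 -0.148  0.042] [0.001 0.    0.062]
[-0.008 -0.184  0.042] [0.001 0.    0.078]
[-0.008 -0.221  0.041] [0.001 0.    0.094]
[-0.006 -0.257  0.041] [0.001 0.    0.11 ]
[-0.003 -0.278  0.041] [0.001 0.    0.119]
[-0.002 -0.293  0.041] [0.001 0.    0.126]
```

Call:
{"op": "arm_command", "data": {
  "rows": [
    [0.009, -0.041, 0.01, 0, 0, 0.014, 0],
    [0.002, -0.076, 0.02, 0, 0, 0.03, 0],
    [-0.003, -0.112, 0.025, 0, 0, 0.046, 0],
    [-0.007, -0.148, 0.025, 0, 0, 0.062, 0],
    [-0.008, -0.184, 0.025, 0, 0, 0.078, 0],
    [-0.008, -0.221, 0.025, 0, 0, 0.094, 0],
    [-0.006, -0.257, 0.025, 0, 0, 0.11, 0],
    [-0.002, -0.293, 0.025, 0, 0, 0.126, 0],
    [-0.002, -0.293, 0.025, 0, 0, 0.126, 0]
  ]
}}

```text
clock: 4.7
eef_pos: [0.6123, -0.1421, 0.0567]
orientation: [3.138, 0.001, 1.566]
ft_force: [2.0, -1.0, 2.8]
gripper_width: -0.002
grip_force: 1.1
```

```bash
python3 -c "
from h import *
rows([strap(s,.105,.028,.056) for s in (.08,.06,.04,.02,0,-.02,-.04)])"
```

```text
t 4.7 tcp [ 0.6123 -0.1421  0.0567] rpy [3.138e+00 1.000e-03 1.566e+00] F [ 2.  -1.   2.8] w -0.0
[-0.002 -0.015  0.005] [0.001 0.    0.007]
[-0.005 -0.029  0.005] [0.001 0.    0.013]
[-0.008 -0.043  0.005] [0.001 0.    0.019]
[-0.011 -0.058  0.005] [0.001 0.    0.026]
[-0.013 -0.072  0.005] [0.001 0.    0.032]
[-0.015 -0.086  0.005] [0.001 0.    0.039]
[-0.017 -0.1    0.004] [0.001 0.    0.045]
```

Call:
{"op": "arm_command", "data": {
  "rows": [
    [-0.002, -0.02, 0, 0, 0, 0.013, 0],
    [-0.006, -0.04, 0, 0, 0, 0.02, 0],
    [-0.008, -0.05, 0, 0, 0, 0.026, 0]
  ]
}}

```text
clock: 5.0
eef_pos: [0.6045, -0.1428, 0.0552]
orientation: [3.14, 0.0, 1.486]
ft_force: [2.8, -0.4, 3.3]
gripper_width: 0.0
grip_force: 1.6
```

Call:
{"op": "arm_command", "data": {
  "rows": [
    [-0.001, -0.007, 0, 0, 0, 0.003, 0],
    [-0.002, -0.014, 0, 0, 0, 0.006, 0]
  ]
}}

```text
clock: 5.2
eef_pos: [0.6021, -0.1426, 0.0544]
orientation: [3.141, 0.0, 1.467]
ft_force: [3.2, -1.4, 2.1]
gripper_width: 0.0
grip_force: 1.6
```

Call:
{"op": "arm_command", "data": {
  "rows": [
    [0, -0.007, 0, 0, 0, 0, 0],
    [0, -0.014, 0, 0, 0, 0, 0]
  ]
}}

```text
clock: 5.4
eef_pos: [0.601, -0.1424, 0.0546]
orientation: [3.14, 0.0, 1.468]
ft_force: [13.1, -2.9, -1.1]
gripper_width: -0.003
grip_force: 6.6
```

Call:
{"op": "arm_command", "data": {
  "rows": [
    [0, -0.008, 0, 0, 0, 0, 0],
    [0, -0.008, 0, 0, 0, 0, 0]
  ]
}}

```text
clock: 5.6
eef_pos: [0.6009, -0.1424, 0.0547]
orientation: [3.138, 0.0, 1.468]
ft_force: [16.8, -2.4, -5.9]
gripper_width: -0.003
grip_force: 8.3
```

The force rose from 3 to 17 N with no further movement, so the strap is home. Its offset of 27.5 mm also matches. Backing off and rising.

Call:
{"op": "arm_command", "data": {
  "rows": [
    [0, 0.07, 0, 0, 0, 0, 0],
    [0, 0.2, 0, 0, 0, 0, 0],
    [0, 0.2, 0, 0, 0, 0, 0],
    [0, 0.2, -0.3, 0, 0, 0, 0],
    [0, 0.2, -0.6, 0, 0, 0, 0],
    [0, 0.2, -1, 0, 0, 0, 0],
    [0, 0.2, -1, 0, 0, 0, 0]
  ]
}}

```text
clock: 6.3
eef_pos: [0.6296, -0.1454, 0.2099]
orientation: [3.135, 0.001, 1.467]
ft_force: [0.6, -0.8, 0.4]
gripper_width: -0.0
grip_force: 0.0
```

```bash
python3 -c "
from h import *
b=read_camera('side')[160:270,290:420,::-1]
cv2.imwrite('pics/b1.png',cv2.resize(b,None,fx=5,fy=5,interpolation=2))
# predicted pixels (crop x5) home nose top, lever tip for angles
q=lambda X:((pr('side',X)-[290,160])*5).round()
n=strap(0,.134,0,.068);print('nose',q([n[:3]]))
for th in (0,.1,.2,.3):
  print(th,q([strap(0,.095*np.sin(th),0,.088+.095*np.cos(th))[:3]]))
rows([strap(0,.0,.06,.215),strap(0,-.05,.03,.215),strap(0,-.05,0,.215),strap(0,-.05,0,.152)])"
```

```text
nose [[247. 414.]]
0 [[188. 114.]]
0.1 [[193. 124.]]
0.2 [[197. 135.]]
0.3 [[201. 148.]]
t 6.35 tcp [ 0.6296 -0.1454  0.2087] rpy [3.136e+00 1.000e-03 1.468e+00] F [0.1 0.3 1.5] w 0.0
[ 0.689  0.029 -0.042] [0.002 0.    0.001]
[ 1.023 -0.17  -0.043] [0.002 0.    0.001]
[ 1.024 -0.37  -0.044] [0.002 0.    0.001]
[ 1.024 -0.373  0.376] [0.002 0.    0.001]
```

View pics/b1.png

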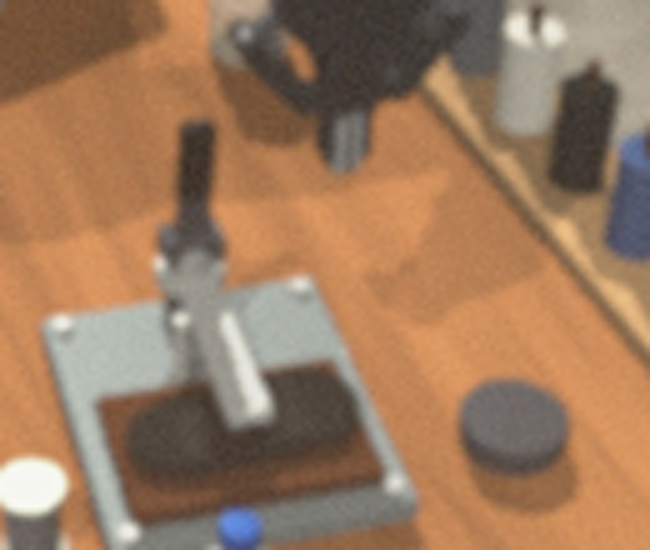

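The strap is home over the sole. Its nose is at (247,410) in the crop against a predicted (247,414), it rests by the pin at (180,318), and the sole is undisturbed. The lever tip at (198,125) gives a tilt of about 0.12. Going round behind the lever.

Call:
{"op": "arm_command", "data": {
  "rows": [
    [0.35, 0.03, -0.04, 0, 0, 0, 0],
    [0.689, 0.03, -0.04, 0, 0, 0, 0],
    [1, -0.1, -0.04, 0, 0, 0, 0],
    [1, -0.37, -0.04, 0, 0, 0, 0],
    [1, -0.37, -0.04, 0, 0, 0, 0],
    [1, -0.37, 0.15, 0, 0, 0, 0],
    [1, -0.37, 0.34, 0, 0, 0, 0],
    [1, -0.37, 0.34, 0, 0, 0, 0]
  ]
}}

```text
clock: 7.15
eef_pos: [0.5859, 0.0095, 0.1488]
orientation: [-3.134, 0.001, 1.467]
ft_force: [0.2, -0.4, 0.0]
gripper_width: 0.001
grip_force: 0.0
```

```bash
cat >> h.py <<'E'
def lev(th,rho=.07):
    return strap(0,rho*np.sin(th)-.007*np.cos(th)-.011,0,.088+rho*np.cos(th)+.007*np.sin(th))
E
python3 -c "
from h import *
rows([lev(t) for t in (0,.1,.2,.3,.4,.5,.6,.7,.8,.9,1.)])"
```

```text
t 7.15 tcp [0.5859 0.0095 0.1488] rpy [-3.134e+00  1.000e-03  1.467e+00] F [ 0.2 -0.4  0. ] w 0.0
[-0.187  0.025 -0.061] [-0.002  0.     0.001]
[-0.234  0.024 -0.063] [-0.002  0.     0.001]
[-0.281  0.024 -0.061] [-0.002  0.     0.001]
[-0.327  0.024 -0.054] [-0.002  0.     0.001]
[-0.373  0.024 -0.042] [-0.002  0.     0.001]
[-0.417  0.024 -0.026] [-0.002  0.     0.001]
[-0.459  0.024 -0.006] [-0.002  0.     0.001]
[-0.499  0.024  0.019] [-0.002  0.     0.001]
[-0.536  0.024  0.047] [-0.002  0.     0.001]
[-0.571  0.025  0.079] [-0.002  0.     0.001]
[-0.601  0.025  0.114] [-0.002  0.     0.001]
```

Call:
{"op": "arm_command", "data": {
  "rows": [
    [-0.1, 0.025, -0.06, 0, 0, 0, 0],
    [-0.187, 0.025, -0.061, 0, 0, 0, 0],
    [-0.234, 0.025, -0.063, 0, 0, 0, 0],
    [-0.281, 0.025, -0.061, 0, 0, 0, 0],
    [-0.327, 0.025, -0.054, 0, 0, 0, 0],
    [-0.373, 0.025, -0.042, 0, 0, 0, 0],
    [-0.417, 0.025, -0.026, 0, 0, 0, 0],
    [-0.459, 0.025, -0.006, 0, 0, 0, 0],
    [-0.499, 0.025, 0.019, 0, 0, 0, 0],
    [-0.536, 0.025, 0.047, 0, 0, 0, 0],
    [-0.571, 0.025, 0.079, 0, 0, 0, 0],
    [-0.601, 0.025, 0.114, 0, 0, 0, 0]
  ]
}}

```text
clock: 8.35
eef_pos: [0.5833, -0.0809, 0.1358]
orientation: [-3.142, 0.0, 1.467]
ft_force: [0.5, 0.2, 5.6]
gripper_width: -0.002
grip_force: 1.6
```

```bash
python3 -c "
from h import *
rows([lev(t) for t in (1,1.1,1.2,1.3,1.4,1.45,1.5,1.53,1.56)])"
```

```text
t 8.35 tcp [ 0.5833 -0.0809  0.1358] rpy [-3.142  0.     1.467] F [0.5 0.2 5.6] w -0.0
[-0.    -0.021  0.027] [-0.     0.     0.001]
[-0.027 -0.021  0.065] [-0.     0.     0.001]
[-0.051 -0.021  0.106] [-0.     0.     0.001]
[-0.07  -0.021  0.149] [-0.     0.     0.001]
[-0.084 -0.021  0.193] [-0.     0.     0.001]
[-0.09  -0.021  0.216] [-0.     0.     0.001]
[-0.095 -0.021  0.239] [-0.     0.     0.001]
[-0.097 -0.021  0.253] [-0.     0.     0.001]
[-0.099 -0.021  0.267] [-0.     0.     0.001]
```

Call:
{"op": "arm_command", "data": {
  "rows": [
    [0, -0.02, 0.027, 0, 0, 0, 0],
    [-0.027, -0.02, 0.065, 0, 0, 0, 0],
    [-0.051, -0.02, 0.106, 0, 0, 0, 0],
    [-0.07, -0.02, 0.149, 0, 0, 0, 0],
    [-0.084, -0.02, 0.193, 0, 0, 0, 0],
    [-0.09, -0.02, 0.21, 0, 0, 0, 0],
    [-0.09, -0.02, 0.21, 0, 0, 0, 0]
  ]
}}

```text
clock: 9.05
eef_pos: [0.5787, -0.0937, 0.1041]
orientation: [-3.141, 0.0, 1.467]
ft_force: [-0.2, 0.7, 0.3]
gripper_width: 0.001
grip_force: 0.0
```

Call:
{"op": "arm_command", "data": {
  "rows": [
    [0, 0, 0.015, 0, 0, 0, 0],
    [-0.005, 0, 0.03, 0, 0, 0, 0]
  ]
}}

```text
clock: 9.25
eef_pos: [0.5789, -0.0942, 0.1002]
orientation: [-3.142, 0.0, 1.467]
ft_force: [-2.2, -0.2, 5.7]
gripper_width: -0.001
grip_force: 2.9
```

Call:
{"op": "arm_command", "data": {
  "rows": [
    [0, 0, 0.01, 0, 0, 0, 0],
    [0, 0, 0.015, 0, 0, 0, 0]
  ]
}}

```text
clock: 9.45
eef_pos: [0.5791, -0.0944, 0.0991]
orientation: [3.14, 0.0, 1.467]
ft_force: [-8.3, -1.1, 27.0]
gripper_width: 0.001
grip_force: 13.5
```

Call:
{"op": "arm_command", "data": {
  "rows": [
    [0, 0, 0.01, 0, 0, 0, 0],
    [0, 0, 0.01, 0, 0, 0, 0]
  ]
}}

```text
clock: 9.65
eef_pos: [0.5793, -0.0944, 0.0988]
orientation: [3.139, 0.001, 1.467]
ft_force: [-13.4, -0.2, 35.5]
gripper_width: 0.002
grip_force: 17.9
```

The force jumped to 35 N with no further travel, so the lever is on its stop. There is some sideways force, so I'll lift off and check the swing.

Call:
{"op": "arm_command", "data": {
  "rows": [
    [0, 0, -0.05, 0, 0, 0, 0],
    [0, 0, -0.4, 0, 0, 0, 0],
    [0, 0, -0.8, 0, 0, 0, 0],
    [0.2, 0, -1, 0, 0, 0, 0],
    [0.6, 0, -1, 0, 0, 0, 0],
    [1, 0, -1, 0, 0, 0, 0],
    [1, 0, -1, 0, 0, 0, 0]
  ]
}}

```text
clock: 10.35
eef_pos: [0.5944, 0.0588, 0.2464]
orientation: [-3.142, -0.001, 1.47]
ft_force: [-0.0, 0.0, -0.6]
gripper_width: 0.001
grip_force: 0.0
```

Call:
{"op": "arm_command", "data": {
  "rows": [
    [0.3, 0, 0, 0, 0, 0, 0],
    [0.6, 0, 0, 0, 0, 0, 0],
    [1, 0, 0, 0, 0, 0, 0],
    [1, 0, 0, 0, 0, 0, 0],
    [1, 0, 0, 0, 0, 0, 0]
  ]
}}

```text
clock: 10.85
eef_pos: [0.6096, 0.2062, 0.2456]
orientation: [-3.14, 0.0, 1.47]
ft_force: [-0.4, 0.3, 0.2]
gripper_width: -0.002
grip_force: 0.0
```

Call:
{"op": "arm_command", "data": {
  "rows": [
    [0.3, 0, 0, 0, 0, 0, 0],
    [0.6, 0, 0, 0, 0, 0, 0],
    [1, 0, 0, 0, 0, 0, 0],
    [1, 0, 0, 0, 0, 0, 0],
    [1, 0, 0, 0, 0, 0, 0]
  ]
}}

```text
clock: 11.35
eef_pos: [0.6256, 0.3539, 0.2453]
orientation: [-3.141, 0.001, 1.468]
ft_force: [-0.8, 0.1, -0.1]
gripper_width: 0.001
grip_force: 0.0
```

```bash
python3 -c "
from h import *
b=read_camera('side')[160:270,290:420,::-1];a=read_camera('top')[150:260,290:420,::-1]
cv2.imwrite('pics/c1.png',cv2.resize(np.hstack([a,b]),None,fx=3,fy=3,interpolation=2))
for n,o in (('top',[290,150]),('side',[160,160])):
  X=[strap(0,.134,0,.064)[:3],strap(.05,.134,0,.064)[:3],strap(0,.095*np.sin(1.5),0,.1)[:3],(.5764,-.1454,.04)]
  print(n,((pr(n,X)-o)*3).round())
rows([])"
```

```text
top [[236. 163.]
 [237. 156.]
 [199. 154.]
 [208. 160.]]
side [[538. 251.]
 [545. 250.]
 [528. 196.]
 [533. 251.]]
t 11.45 tcp [0.6259 0.3518 0.2464] rpy [-3.142  0.     1.466] F [-0.5 -0.3  0. ] w 0.0
```

View pics/c1.png

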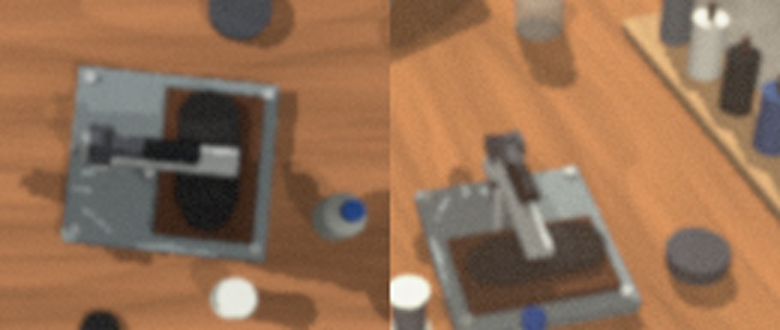

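Nose at (238,161) in the top crop against a home prediction of (236,163). The lever lies flat over the strap and the sole is unmoved. One numeric check that the swing did not slip, comparing the nose position in the side pictures before and after.

```bash
python3 -c "
from h import *
b=cv2.imread('pics/b1.png'); b=cv2.resize(b,(130,110),interpolation=cv2.INTER_AREA)
now=read_camera('side')[160:270,290:420,::-1].copy()
def f(i): return cv2.GaussianBlur(cv2.cvtColor(i,6).astype(np.float32),(0,0),.8)
B,N=f(b),f(now)
def match(x0,y0,x1,y1):
  r=[]
  up=lambda q:cv2.resize(q,None,fx=10,fy=10,interpolation=2)
  m=cv2.matchTemplate(up(N[y0-4:y1+4,x0-4:x1+4]),up(B[y0:y1,x0:x1]),cv2.TM_CCOEFF_NORMED)
  _,v,_,l=cv2.minMaxLoc(m); return np.array(l)/10-4,round(v,3)
print('nose',match(42,76,58,88),'corner',match(72,90,88,104),'soleR',match(60,74,76,92),'soleL',match(22,80,40,98))
p=lambda sw,z:pr('side',[strap(sw,.134,0,z)[:3]])[0]
print('pred drop',p(0,.06)-p(0,.064),'drop+.02 swing',p(.02,.06)-p(0,.064),'.05',p(.05,.06)-p(0,.064))
"
```

```text
nose (array([0.2, 0.9]), 0.979) corner (array([0., 0.]), 0.999) soleR (array([0., 0.]), 0.999) soleL (array([-0.4, -0.7]), 0.975)
pred drop [-0.04256977  1.02087834] drop+.02 swing [0.86316042 0.85379205] .05 [2.20928381 0.57945473]
```

```bash
python3 -c "
from h import *
for n,(x0,y0,x1,y1) in (('top',(345,176,375,232)),('side',(302,228,374,268))):
  A=cv2.imread(f'pics/{n}0.png');N=read_camera(n)[:,:,::-1].copy()
  f=lambda i:cv2.GaussianBlur(cv2.cvtColor(i,6).astype(np.float32),(0,0),.8)
  up=lambda q:cv2.resize(q,None,fx=10,fy=10,interpolation=2)
  boxes={'top':[(346,178,374,192),(346,212,374,230)],'side':[(310,240,326,258),(350,232,368,250)]}[n]
  for a,b,c,d in boxes:
    m=cv2.matchTemplate(up(f(N)[b-4:d+4,a-4:c+4]),up(f(A)[b:d,a:c]),cv2.TM_CCOEFF_NORMED);_,v,_,l=cv2.minMaxLoc(m);print(n,(a,b),np.array(l)/10-4,round(v,3))
"
```

```text
top (346, 178) [2.2 0.6] 0.953
top (346, 212) [-1.2 -0.2] 0.959
side (310, 240) [-0.3 -0.6] 0.991
side (350, 232) [-0.7  0.1] 0.966
```

```bash
python3 -c "
from h import *
A=cv2.imread('pics/top0.png');N=read_camera('top')[:,:,::-1].copy();cv2.imwrite('pics/topN.png',N)
z=lambda i:cv2.resize(i[170:245,335:390],None,fx=7,fy=7,interpolation=2)
cv2.imwrite('pics/d.png',np.clip(np.hstack([z(A),z(N)]).astype(float)*1.6,0,255).astype(np.uint8))
for I in (A,N):
  R=I[:,:,2].astype(float)
  for y in (183,186,189,214,217,220,223):
    r=np.interp(np.arange(340,384,.1),np.arange(640),cv2.GaussianBlur(R,(0,0),.7)[y]); g=np.gradient(r)
    print(y,'L',340+np.argmin(g[:200])/10,'R',360+np.argmax(g[200:360])/10,end=' | ')
  print()
"
```

```text
183 L 344.1 R 367.1 | 186 L 343.1 R 371.5 | 189 L 343.3 R 373.1 | 214 L 348.1 R 371.1 | 217 L 340.0 R 371.1 | 220 L 340.1 R 370.7 | 223 L 351.1 R 369.4 | 
183 L 343.2 R 367.1 | 186 L 343.1 R 372.1 | 189 L 348.7 R 373.1 | 214 L 340.0 R 375.3 | 217 L 340.1 R 368.2 | 220 L 340.1 R 374.2 | 223 L 351.1 R 374.7 |
```

View pics/d.png

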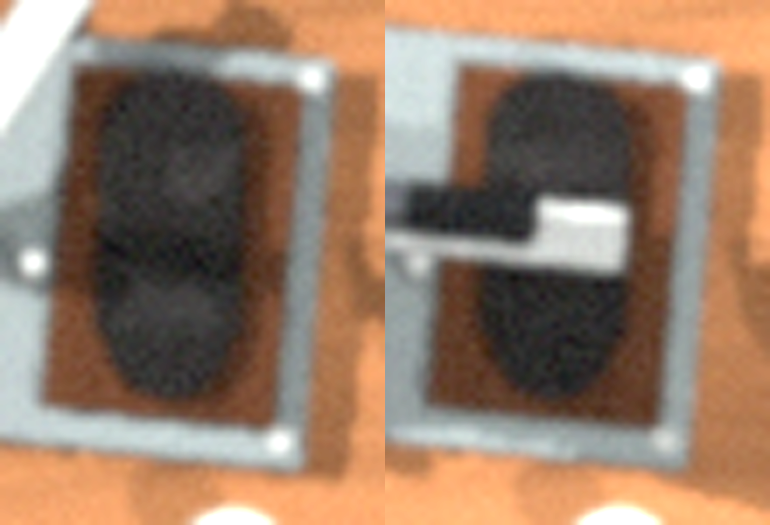

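Both halves show the sole in the same place to within about a pixel, with the foot pressing on it. The shadow differences explain the weak match scores. The strap is home, it dropped about 4 mm, and the lever is down, so I'm handing in.

```bash
python3 -c "
from plant import *
print(hand_in())"
```

```text
the job is handed in; nothing more can be done
None
```

The job is handed in: the strap was swung home first, then the lever was pushed down onto its stop so the foot presses on the sole, at about 12 s of the 54 s allowed; the pictures show the sole in place, but they cannot rule out a shift of up to about 2 mm.

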